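Turn the leaf of the recipe binder

ROBOT

A 6-joint arm with a two-finger parallel gripper is mounted at the origin on a cart in front of the work surface, level with it; the furniture and walls round the work are solid. World frame = base frame: x ahead of the robot, y to its left, z up, the work surface at z = 0. Lengths are in m, angles in rad, forces in N, time in s.
With the tool pointing down it reaches from about 0.325 to 0.875 m from the base axis. Payload 4.4 kg.
Tool frame: the origin (TCP) lies midway between the tips of the shut fingers; the grasp point (between the pads) lies 19 mm behind it (robot.grip_depth is the distance from the TCP to the grasp point, in m); z points along the fingers, y is the line along which they close (so a half turn about z gives the same grasp; the last joint's range is limited). The gripper opens to 85 mm and grips with 20 to 120 N. Pads are 22 mm wide; open, the fingers measure 114 mm over their backs; the gripper's body (76 mm by 85 mm) begins 54 mm behind the grasp point. The pads swing forward as they close: fully open they stand 13 mm farther back than shut.
Start: joints at [1.016, 0.207, 1.542, -0, 1.393, -0.15], TCP at [0.226, 0.529, 0.231] pointing down, gripper open.
Joint ranges: [-2.73, 2.73], [-0.86, 2.22], [0.23, 2.46], [-1.11, 4.25], [0.08, 2.63], [-2.82, 2.82]. Speed limits (rad/s): [2.79, 2.79, 3.14, 3.14, 3.14, 3.14].

INTERFACE

Orientations are given as a unit quaternion [x, y, z, w].
In Python, from workcell import robot gives the robot as it stands.
- The arm moves only by the tool move_arm, never from a script. Its argument "plan" is a list of rows, each an object with "travel": the shift along the world's x, y, z in cm, a list of three; "turn": the turn, a rotation vector about the world's x, y, z in rad, a list of three. In form: [{"travel": [tx, ty, tz], "turn": [ax, ay, az]}, ...]. A call has 1 to 12 rows; each row is the pose to reach, as a shift and turn from the pose commanded when the call began; what a row does not reach only later rows make up. A row lasts 1/12 s, in which the tool goes at most 41.7 mm and 7.16 degrees, less where a joint would pass 70% of its speed; a pose out of reach is approached as far as the arm can. A call with a gripper value outside its range is refused whole. "hand" is the finger opening in cm, from 0 to 8.54, set as the call begins (left out, the last holds). The fingers move at their own pace and stop on an object; the grip force is fixed at half the most. Time passes only in rows, so rows that repeat a pose let the fingers close. It gives the time, the measured TCP pose, the force, the opening and the grip force at its end, in the units of the state.
- robot.get_state(): the state, without advancing time (a new reading comes with each control period).
- robot.grab_frame(name): name is "side" or "top"; returns the picture (480x640x3 uint8, red, green, blue); there is no depth.
- robot.camera_info(name): a dict with "fx", "fy", "cx", "cy" (pixels), "dist" ([k1, k2, p1, p2, k3] as OpenCV has them; the pictures are not rectified), "R" (3x3) and "t" (3): a world point X has camera coordinates R X + t. Camera axes: x right, y down, z forward; pixel columns grow to the right and rows downward; lengths in m; the calibration is good to about 2 mm. A picture is of the moment at which its call begins. camera_info takes no time and is no camera call.
- robot.finish_job(): hands the job in; it is judged then, once.
The state is a dict: "time_s": time; "joints": joint angles; "joint_velocities": joint speeds; "effort": joint torques, N m; "position": TCP position; "orientation": TCP orientation; "wrist_force": force on the tool from outside, world axes, zero at the start; "moment": the same for the moment, N m; "gripper_width": finger opening in m; "grip_force": force on a finger pad.
Only numpy, scipy, OpenCV 4.12 (cv2) and the standard library are available. Lean on these libraries where they do the work, as an engineer would, in place of code of your own. Each camera call takes 0.05 s, during which the arm holds its last target. There are 200 camera calls.

TASK

Turn the tabbed wooden leaf of the ring-bound recipe binder over its rings, away from the pages, and press it gently down until it lies flat on the counter on the other side. First push the one thing that stands where the leaf will lie out of the way; do it with the fingers along the counter, keeping it upright, and leave everything else where it stands. Nothing is to be gripped or lifted off the counter, and the leaf is not to be flung over or leaned on hard.

Things in the scene. Friction and masses are not known exactly. Their poses are not given: they have to be found in the camera images.
- binder: Ring-bound recipe binder lying on the counter; it does not slide. Origin: on the counter, under the middle of the ring axis. x runs along the rings, z up. Pages and back board lie on the -y side (y from -0.003 to -0.163, x within 0.109 of 0, up to 41 mm high). Steel wire loops reach 24 mm to each side of y = 0 and 49 mm high.
- landing (a point): Middle of the free counter, on the binder's +y side, where the leaf must come to lie: counter height, x = 0, y = 0.095 in the binder's frame; axes as the binder's. The leaf will cover 216 mm along x and y from 0.003 to 0.163, its tab (x within 0.055 of 0) up to y = 0.187.
- leaf (a joint): Leaf's angle, rad: 0 = on the pages (underside 43 mm above the counter), 1.57 = upright, 3.14 = flat on the binder's +y side (end stop; 3 to 7 mm above the counter, former underside up). It starts 0.06 to 0.38 open. It is tight on its rings and stays at any angle it is left at; turning it takes 0.5 to 2.5 N at the tab.
- leaf_board: The leaf, a stiff wooden board 216 mm along the rings x 160 mm, 4 mm thick. Origin: on its turning axis, the middle of the ring axis, 25 mm above the binder's origin; axes as the binder's at angle 0. At angle a, a point of the face that looked at the pages, s out along the leaf, lies in the binder's frame at y = -(s cos a - 0.018 sin a), z = 0.025 + s sin a + 0.018 cos a.
- tab (a point): Middle of the leaf's tab, on the face toward the pages, s = 0.175. The tab, 110 mm long at the middle of the leaf's free edge, sticks out from s = 0.163 to 0.187; below it is only bare counter, as the pages and back board end short of it. Axes as the leaf's: y points to the rings, z away from the pages.
- box_3: Tea box, a dark blue carton 69 x 139 x 71 mm (x, y, z), 0.15 kg, loose. Origin: centre of its underside. It, the sauce pot and the salt shaker change places: exactly one of the three stands where the leaf will lie.
- sauce_pot: Small round yellow sauce pot with a clear lid, diameter 70 mm, 40 mm high, 0.07 kg, loose. Origin: centre of its underside.
- mill_1: Small glass salt shaker with a domed grey top, diameter 44 mm, 90 mm high, 0.1 kg, loose. Origin: centre of its underside.
- mug: White mug, 91 mm wide, 93 mm high, at the left; leave it alone. Origin: centre of its underside.
- tumbler: Frosted tumbler with a pale foot, diameter 74 mm, 105 mm high, at the right rear; leave it alone. Origin: centre of its underside.

How it is judged:
On the way, in this order (a step that is already met when the one before it is completed fails the run):
1. the counter where the leaf will lie has been cleared while the leaf is still on the pages' side (not (x of box_3 in the frame of binder between -0.11 and 0.11 m and y of box_3 in the frame of binder between -0.03 and 0.19 m) and not (x of sauce_pot in the frame of binder between -0.11 and 0.11 m and y of sauce_pot in the frame of binder between -0.03 and 0.19 m) and not (x of mill_1 in the frame of binder between -0.11 and 0.11 m and y of mill_1 in the frame of binder between -0.03 and 0.19 m) and value of joint leaf below 0.8 rad), for 0.2 s.
2. the leaf has been turned past upright (value of joint leaf above 1.7 rad).
At the end, for the whole second after the job is handed in: The leaf lies flat on the free side (joint above 3.07 rad, i.e. within 4 degrees of its stop); none of the tea box, sauce pot and salt shaker has its centre over the place of the leaf; all three stand upright (within 0.2 rad) and at rest on the counter itself (value of joint leaf above 3.07 rad and not (x of box_3 in the frame of binder between -0.11 and 0.11 m and y of box_3 in the frame of binder between -0.03 and 0.19 m) and not (x of sauce_pot in the frame of binder between -0.11 and 0.11 m and y of sauce_pot in the frame of binder between -0.03 and 0.19 m) and not (x of mill_1 in the frame of binder between -0.11 and 0.11 m and y of mill_1 in the frame of binder between -0.03 and 0.19 m) and height (world z) of each of box_3, sauce_pot, mill_1 below 0.005 m and angle between each of box_3, sauce_pot, mill_1's own z axis and vertical below 0.2 rad and linear speed of each of box_3, sauce_pot, mill_1 below 0.03 m/s); the robot touches nothing.
It fails at once if the tea box, sauce pot or salt shaker is lifted more than 20 mm or tipped more than 0.4 rad (height (world z) of any of box_3, sauce_pot, mill_1 above 0.02 m or angle between any of box_3, sauce_pot, mill_1's own z axis and vertical above 0.4 rad).
It fails at once if one of them is gripped or pressed with more than 18 N (contact force between the fingers and box_3 above 18 N or contact force between the fingers and sauce_pot above 18 N or contact force between the fingers and mill_1 above 18 N).
It fails at once if a thing that was not in the way is moved more than 30 mm: a second one of those three, the mug or the tumbler (distance of each of box_3, sauce_pot from where it was at the start of the episode above 0.03 m or distance of each of box_3, mill_1 from where it was at the start of the episode above 0.03 m or distance of each of sauce_pot, mill_1 from where it was at the start of the episode above 0.03 m or distance of any of mug, tumbler from where it was at the start of the episode above 0.03 m).
It fails at once if the leaf is squeezed or leaned on with more than 40 N (contact force between the fingers and leaf_board above 40 N).
It fails at once if the leaf is flung over or slammed (faster than 5 rad/s) (velocity of joint leaf above 5 rad/s).
It also fails if it takes over 62 s, if anything falls off the work surface, if the arm or the gripper's body presses on something with over 40 N, if the wrist force passes 120 N, or if a joint passes its speed limit or range.

## Working session

There is one attempt and no reset: what is moved stays moved. The work goes in short steps, Python scripts to look and compute and a tool call to move; the robot and the scene stay as the last step left them, time stands still between calls to the robot, and variables do not carry over. Pictures are saved under pics/ and viewed, at most 10 in all, crops included, and the job is handed in when it is done.

Besides the shell and the picture viewer there is one more tool, called after "Request:" by a JSON object that holds its "method" and its "body", one argument or row to a line. move_arm: Moves the arm, as the interface text tells. Its arguments: {"type":"object","properties":{"plan":{"type":"array","items":{"type":"object","properties":{"travel":{"type":"array","items":{"type":"number"}},"turn":{"type":"array","items":{"type":"number"}}}}},"hand":{"type":"number"}},"required":["plan"]}

```bash
mkdir -p pics; cat > h.py <<'E'
import numpy as np, cv2
from workcell import robot
def cam(n):
    c=robot.camera_info(n);K=np.array([[c['fx'],0,c['cx']],[0,c['fy'],c['cy']],[0,0,1]]);return K,np.array(c['dist'],float),np.array(c['R']),np.array(c['t'])
def ray(n,uv,z):
    K,d,R,t=cam(n);p=cv2.undistortPoints(np.array(uv,float).reshape(-1,1,2),K,d).reshape(-1,2)
    r=np.c_[p,np.ones(len(p))]@R;o=-R.T@t
    return o+r*((z-o[2])/r[:,2])[:,None]
def proj(n,X):
    K,d,R,t=cam(n);return cv2.projectPoints(np.array(X,float).reshape(-1,1,3),cv2.Rodrigues(R)[0],t,K,d)[0].reshape(-1,2)
def snap(n,f):
    i=robot.grab_frame(n);cv2.imwrite('pics/'+f,i[:,:,::-1]);return i
E
python3 - <<'E'
from h import *
for n in('top','side'):
    snap(n,n+'0.png');K,d,R,t=cam(n);print(n,-R.T@t,R[2])
s=robot.get_state();print(s['position'],s['orientation'],s['time_s'])
E
```

```text
top [0.43867679 0.02876165 1.17381561] [ 1.49938356e-01 -7.98629125e-05 -9.88695344e-01]
side [-0.04620135 -0.9973567   0.88269266] [ 0.44728534  0.70714129 -0.54761942]
[0.22610787 0.5279156  0.23021403] [ 2.01044997e-01  9.79581433e-01 -9.92011047e-04 -3.74419757e-04] 0.1
```

View pics/top0.png

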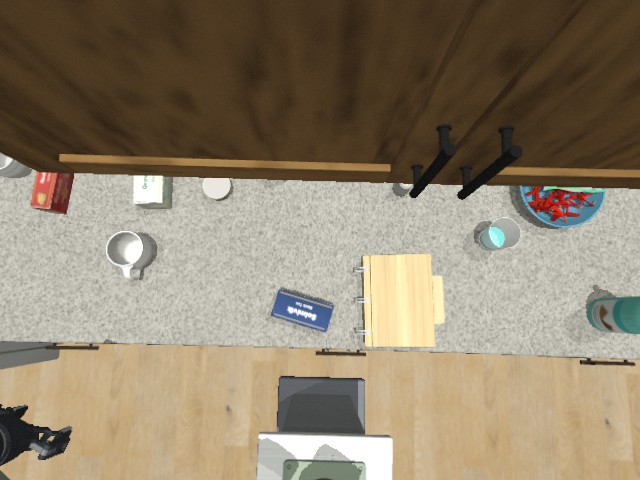

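View pics/side0.png

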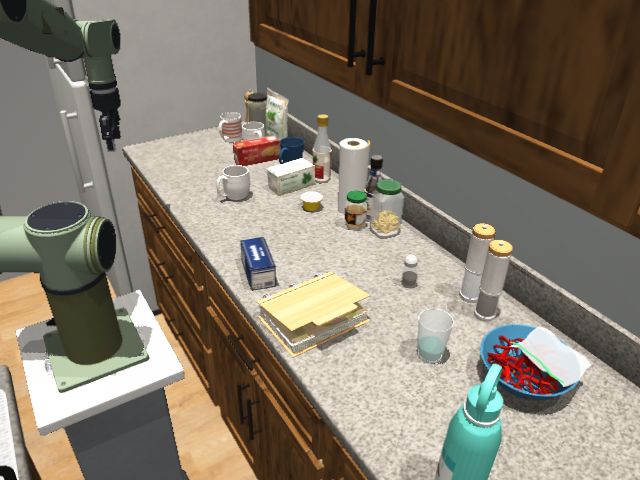

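The top view shows the binder with its rings at u≈362, its pages to the right and its tab at about (438,300). The tea box, at about (303,310), is the thing in the way. Next I'll enlarge that area.

```bash
python3 - <<'E'
import cv2
i=cv2.imread('pics/top0.png')[240:360,260:460];cv2.imwrite('pics/c1.png',cv2.resize(i,(800,480),interpolation=cv2.INTER_CUBIC))
i=cv2.imread('pics/side0.png')[220:360,225:385];cv2.imwrite('pics/c2.png',cv2.resize(i,(640,560),interpolation=cv2.INTER_CUBIC))
E
```

```text
(no output)
```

View pics/c1.png

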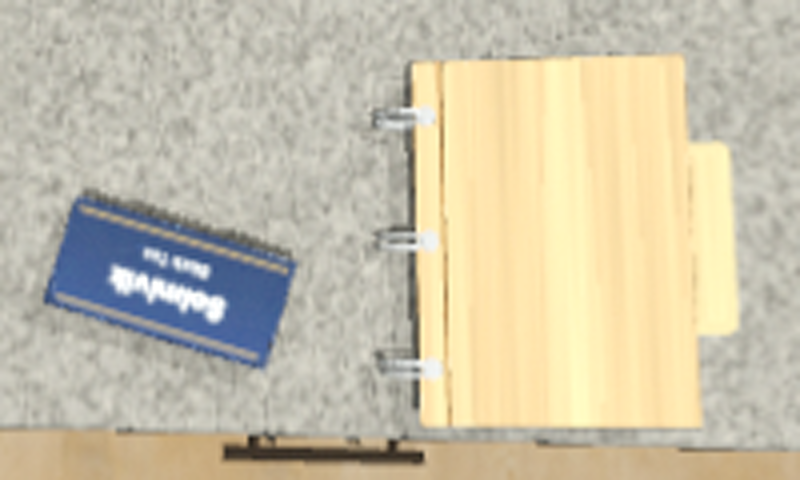

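View pics/c2.png

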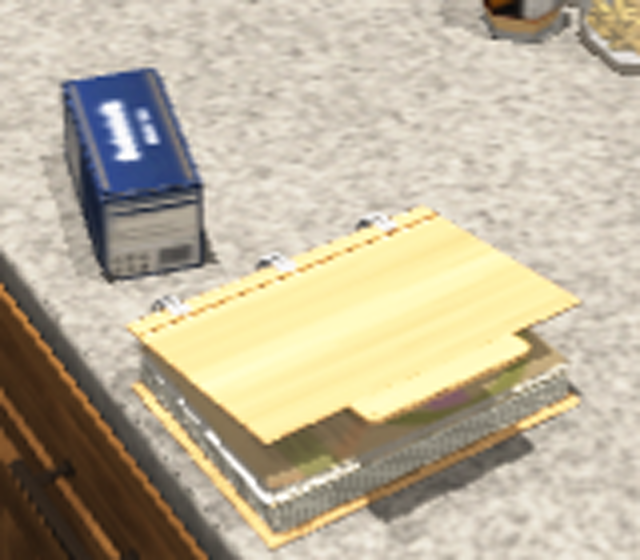

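The box top corners, the leaf corners and the tab are clear in both crops. I'll fit the binder pose and leaf angle from both cameras.

```bash
cat >> h.py <<'E'
def leafpt(p,x,s,w,a=None):
    bx,by,yaw=p[:3]; a=p[3] if a is None else a
    y=-(s*np.cos(a)-w*np.sin(a));z=.025+s*np.sin(a)+w*np.cos(a)
    c,S=np.cos(yaw),np.sin(yaw);return [bx+c*x-S*y,by+S*x+c*y,z]
E
python3 - <<'E'
from h import *
from scipy.optimize import least_squares
T=lambda l:np.array(l,float)/4+[260,240]
S=lambda l:np.array(l,float)/4+[225,220]
ut=T([(413,63),(421,427),(683,56),(702,426),(727,143),(738,333)])
us=S([(425,207),(130,325),(580,300),(270,445)])
def f(p):
    P=[leafpt(p,x,s,.022) for x,s in((.108,.003),(-.108,.003),(.108,.163),(-.108,.163))]
    Q=[leafpt(p,x,.187,.022) for x in(.05,-.05)]
    return np.r_[(proj('top',P+Q)-ut).ravel(),(proj('side',P)-us).ravel()]
r=least_squares(f,[.4,-.07,0,.2]);print('binder',r.x);print(r.fun.round(1))
p=r.x
B=ray('top',T([(82,197),(296,260),(265,367),(46,303)]),.071)[:,:2]
B2=ray('side',S([(63,82),(157,70),(203,185),(102,197)]),.071)[:,:2]
for b in(B,B2):print('box',b.round(3).tolist(),b.mean(0),[np.linalg.norm(b[i]-b[i-1]).round(3) for i in range(4)])
c,s=np.cos(p[2]),np.sin(p[2]);R=np.array([[c,s],[-s,c]])
print('in binder',R@(B.mean(0)-p[:2]))
print('shaker',ray('top',[(404,188)],.08),ray('side',[(409,283)],0),'pot',ray('side',[(312,207)],.0),'mug',ray('side',[(235,197)],0),'tumbler',ray('side',[(431,357)],0))
print('tab',leafpt(p,0,.175,.018))
print('edge',ray('top',[(300,343),(430,349)],0), 'cab',ray('top',[(300,173)],.5))
E
```

```text
binder [ 0.46963806 -0.0867781   0.03994602  0.17990573]
[ 0.1 -0.7  0.5 -0.7  0.2 -1.1  0.2 -0.2  1.   1.4  0.6 -2.7 -0.9 -0.6
 -1.8 -0.  -0.1  0.5 -1.7 -0.2]
box [[0.488, 0.115], [0.455, -0.012], [0.393, 0.004], [0.426, 0.133]] [0.44034456 0.05999949] [np.float64(0.065), np.float64(0.131), np.float64(0.064), np.float64(0.133)]
box [[0.428, 0.129], [0.488, 0.11], [0.453, -0.021], [0.394, 0.0]] [0.44072948 0.05445298] [np.float64(0.133), np.float64(0.064), np.float64(0.135), np.float64(0.063)]
in binder [-0.02340852  0.14783035]
shaker [[ 0.73928015 -0.17399474  0.08      ]] [[ 0.76187081 -0.17904693  0.        ]] pot [[0.74821548 0.28649396 0.        ]] mug [[0.56304304 0.47170554 0.        ]] tumbler [[ 0.63234604 -0.41003429  0.        ]]
tab [np.float64(0.4763853398515536), np.float64(-0.2555980550904924), np.float64(0.07402343438529581)]
edge [[ 0.36099792  0.06673816  0.        ]
 [ 0.35625465 -0.25254373  0.        ]] cab [[0.6423674  0.05917617 0.5       ]]
```

Both cameras agree. The binder is at (0.470, -0.087) with yaw 0.04, and the leaf is 0.18 open. The tea box is at (0.44, 0.057), tilted about -0.25. I'll push the box along its long axis with the slightly opened fingers on its near end.

Request:
{"method": "move_arm", "body": {
  "hand": 4,
  "plan": [
    {"travel":[19.15,-55.8,-6],"turn":[0,0,-1.42]},
    {"travel":[19.15,-55.8,-6],"turn":[0,0,-1.42]},
    {"travel":[19.15,-55.8,-6],"turn":[0,0,-1.42]},
    {"travel":[19.15,-55.8,-6],"turn":[0,0,-1.42]},
    {"travel":[19.15,-55.8,-6],"turn":[0,0,-1.42]},
    {"travel":[19.15,-55.8,-6],"turn":[0,0,-1.42]},
    {"travel":[19.15,-55.8,-6],"turn":[0,0,-1.42]},
    {"travel":[19.15,-55.8,-6],"turn":[0,0,-1.42]},
    {"travel":[19.15,-55.8,-6],"turn":[0,0,-1.42]},
    {"travel":[19.15,-55.8,-6],"turn":[0,0,-1.42]},
    {"travel":[19.15,-55.8,-6],"turn":[0,0,-1.42]},
    {"travel":[19.15,-55.8,-6],"turn":[0,0,-1.42]}
  ]
}}

```text
time_s: 1.1
position: [0.3878, 0.0561, 0.1804]
orientation: [0.792, 0.61, 0.0, 0.0]
wrist_force: [0.9, 0.7, 0.3]
gripper_width: 0.0401
grip_force: 0.0
```

Request:
{"method": "move_arm", "body": {
  "plan": [
    {"travel":[2.4,-7.3,-1],"turn":[0,0,0]},
    {"travel":[2.4,-7.3,-1],"turn":[0,0,0]},
    {"travel":[2.4,-7.3,-1],"turn":[0,0,0]},
    {"travel":[2.4,-7.3,-1],"turn":[0,0,0]},
    {"travel":[2.4,-7.3,-1],"turn":[0,0,0]},
    {"travel":[2.4,-7.3,-1],"turn":[0,0,0]}
  ]
}}

```text
time_s: 1.6
position: [0.4113, -0.0138, 0.1705]
orientation: [0.79, 0.612, -0.0, -0.0]
wrist_force: [-0.8, 0.1, -0.3]
gripper_width: 0.0398
grip_force: 0.0
```

Request:
{"method": "move_arm", "body": {
  "plan": [
    {"travel":[0.6,-1.6,-2],"turn":[0,0,0]},
    {"travel":[0.6,-1.6,-5],"turn":[0,0,0]},
    {"travel":[0.6,-1.6,-8],"turn":[0,0,0]},
    {"travel":[0.6,-1.6,-8.5],"turn":[0,0,0]},
    {"travel":[0.6,-1.6,-8.5],"turn":[0,0,0]}
  ]
}}

```text
time_s: 2.02
position: [0.4154, -0.029, 0.0839]
orientation: [0.79, 0.613, -0.002, -0.002]
wrist_force: [-0.7, -1.4, 0.2]
gripper_width: 0.04
grip_force: 0.0
```

```bash
python3 - <<'E'
from h import *
a=snap('side','s1.png')[160:360,200:400];b=snap('top','t1.png')[220:370,250:450]
cv2.imwrite('pics/c3.png',np.hstack([cv2.resize(a,(400,400)),cv2.resize(b,(400,300))[:, :] if 0 else cv2.copyMakeBorder(cv2.resize(b,(400,300)),0,100,0,0,0)])[:,:,::-1])
E
```

```text
(no output)
```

View pics/c3.png

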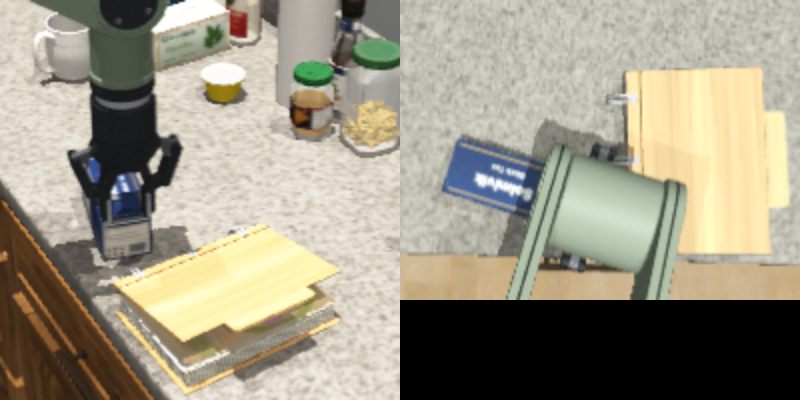

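The fingers are centred behind the box's near end face and clear of the rings. Now I'll lower them and push.

Request:
{"method": "move_arm", "body": {
  "plan": [
    {"travel":[0.1,0,-2],"turn":[0,0,0]},
    {"travel":[0.1,0,-4],"turn":[0,0,0]},
    {"travel":[0.1,0,-5.8],"turn":[0,0,0]},
    {"travel":[0.1,0,-6],"turn":[0,0,0]},
    {"travel":[0.2,0.4,-6],"turn":[0,0,0]},
    {"travel":[0.3,0.8,-6],"turn":[0,0,0]},
    {"travel":[0.4,1.2,-6],"turn":[0,0,0]},
    {"travel":[0.5,1.7,-6],"turn":[0,0,0]},
    {"travel":[0.65,2.3,-6],"turn":[0,0,0]},
    {"travel":[0.8,2.9,-6],"turn":[0,0,0]},
    {"travel":[1.0,3.7,-6],"turn":[0,0,0]},
    {"travel":[1.2,4.5,-6],"turn":[0,0,0]}
  ]
}}

```text
time_s: 3.12
position: [0.4318, 0.0138, 0.0273]
orientation: [0.791, 0.612, 0.001, 0.002]
wrist_force: [-1.2, -4.6, 6.1]
gripper_width: 0.0398
grip_force: 2.1
```

Request:
{"method": "move_arm", "body": {
  "plan": [
    {"travel":[0.25,1.0,0],"turn":[0,0,0]},
    {"travel":[0.5,2.0,0],"turn":[0,0,0]},
    {"travel":[0.75,3.0,0],"turn":[0,0,0]},
    {"travel":[1.0,4.0,0],"turn":[0,0,0]},
    {"travel":[1.3,5.0,0],"turn":[0,0,0]},
    {"travel":[1.55,6.0,0],"turn":[0,0,0]},
    {"travel":[1.8,7.0,0],"turn":[0,0,0]},
    {"travel":[2.05,8.0,0],"turn":[0,0,0]},
    {"travel":[2.3,9.0,0],"turn":[0,0,0]},
    {"travel":[2.6,10.0,0],"turn":[0,0,0]},
    {"travel":[2.8,11.0,0],"turn":[0,0,0]},
    {"travel":[3.0,11.6,0],"turn":[0,0,0]}
  ]
}}

```text
time_s: 4.12
position: [0.4612, 0.1307, 0.0272]
orientation: [0.791, 0.612, 0.001, 0.001]
wrist_force: [-1.3, -4.3, 7.3]
gripper_width: 0.0397
grip_force: 2.4
```

The box is now clear of the leaf's place. I'll push it 2.5 cm more for room, then back off and lift.

Request:
{"method": "move_arm", "body": {
  "plan": [
    {"travel":[0.25,1.0,0],"turn":[0,0,0]},
    {"travel":[0.5,2.0,0],"turn":[0,0,0]},
    {"travel":[0.65,2.5,0],"turn":[0,0,0]},
    {"travel":[0.3,1.5,0],"turn":[0,0,0]},
    {"travel":[0,0,0],"turn":[0,0,0]},
    {"travel":[0,0,3],"turn":[0,0,0]},
    {"travel":[0,0,7],"turn":[0,0,0]},
    {"travel":[0,0,11],"turn":[0,0,0]},
    {"travel":[0,-4,15],"turn":[0,0,0]},
    {"travel":[0,-8,18],"turn":[0,0,0]},
    {"travel":[0,-12,20],"turn":[0,0,0]},
    {"travel":[0,-16,20],"turn":[0,0,0.29]}
  ]
}}

```text
time_s: 5.12
position: [0.4615, -0.0041, 0.2239]
orientation: [0.756, 0.655, 0.002, 0.003]
wrist_force: [-0.2, -0.2, -0.0]
gripper_width: 0.0395
grip_force: 0.0
```

Request:
{"method": "move_arm", "body": {
  "hand": 0,
  "plan": [
    {"travel":[0.4,-4,0],"turn":[0,0,0.19]},
    {"travel":[0.8,-8,0],"turn":[0,0,0.19]},
    {"travel":[1.2,-12,0],"turn":[0,0,0.19]},
    {"travel":[1.6,-16,0],"turn":[0,0,0.19]},
    {"travel":[2.0,-20,0],"turn":[0,0,0.19]},
    {"travel":[2.0,-24,0],"turn":[0,0,0.19]},
    {"travel":[2.0,-28,0],"turn":[0,0,0.19]},
    {"travel":[2.0,-32,0],"turn":[0,0,0.19]},
    {"travel":[2.0,-34,0],"turn":[0,0,0.19]},
    {"travel":[2.0,-34,0],"turn":[0,0,0.19]}
  ]
}}

```text
time_s: 5.95
position: [0.4788, -0.3471, 0.2193]
orientation: [0.694, 0.72, -0.001, 0.0]
wrist_force: [0.6, 0.1, 0.3]
gripper_width: -0.0
grip_force: 0.0
```

```bash
python3 - <<'E'
from h import *
from scipy.spatial.transform import Rotation as Ro
print([a for a in dir(robot) if a[0]!='_'])
s=robot.get_state();print(s['time_s'],s['position'],s['joints'],s['gripper_width'])
print(Ro.from_quat(s['orientation']).as_matrix().round(3))
i=snap('top','t2.png');cv2.imwrite('pics/c4.png',cv2.resize(i[180:380,180:480],(750,500))[:,:,::-1])
E
```

```text
['PlanningError', 'camera_info', 'finish_job', 'get_state', 'grab_frame', 'grip_depth']
5.95 [ 0.47878081 -0.34713456  0.21925446] [-7.72938569e-01  2.50408469e-01  1.51355043e+00 -1.27576840e-03
  1.37721844e+00 -8.10640817e-01] -2.5968009182325533e-05
[[-0.038  0.999 -0.001]
 [ 0.999  0.038 -0.001]
 [-0.001 -0.001 -1.   ]]
```

View pics/c4.png

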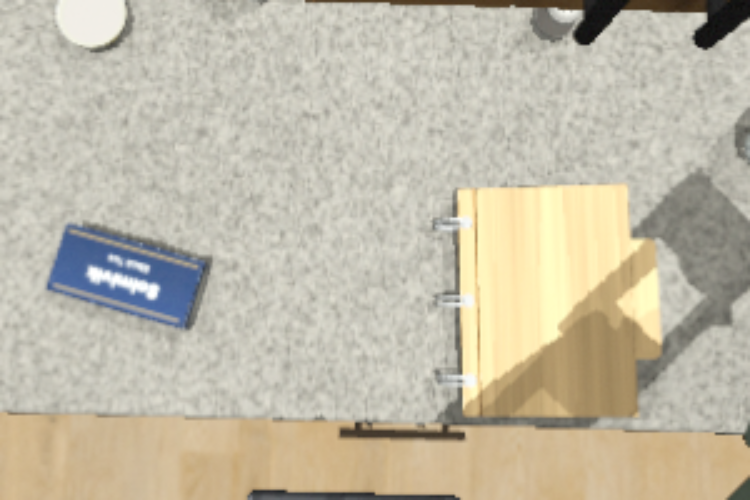

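The box stands well clear on the left and the leaf hasn't moved. Now I'll tilt the tool to hook under the tab.

Request:
{"method": "move_arm", "body": {
  "plan": [
    {"travel":[0,-1,0],"turn":[0.12,0.005,0]},
    {"travel":[0,-1,-1],"turn":[0.24,0.01,0]},
    {"travel":[0,-1,-2],"turn":[0.36,0.015,0]},
    {"travel":[0,-1,-3],"turn":[0.48,0.02,0]},
    {"travel":[0,-1,-4],"turn":[0.6,0.024,0]},
    {"travel":[0,-1,-5],"turn":[0.72,0.029,0]},
    {"travel":[0,-1,-6],"turn":[0.84,0.034,0]},
    {"travel":[0,-1,-6],"turn":[0.87,0.035,0]},
    {"travel":[0,-1,-6],"turn":[0.87,0.035,0]},
    {"travel":[0,-1,-6],"turn":[0.87,0.035,0]},
    {"travel":[0,-1,-6],"turn":[0.87,0.035,0]}
  ]
}}

```text
time_s: 6.92
position: [0.4812, -0.3521, 0.1626]
orientation: [0.627, 0.656, 0.292, -0.302]
wrist_force: [0.2, 0.3, 0.6]
gripper_width: -0.0002
grip_force: 0.0
```

```bash
cat > st.py <<'E'
from h import *
from scipy.spatial.transform import Rotation as Ro
s=robot.get_state();print(s['time_s'],np.round(s['position'],4),np.round(s['joints'],3),np.round(s['wrist_force'],1))
d=Ro.from_quat(s['orientation']).as_matrix();print(d[:,1].round(3),d[:,2].round(3))
E
python3 st.py
```

```text
6.9167 [ 0.4812 -0.3521  0.1626] [-0.991  0.772  1.108  0.447  2.011 -1.005] [0.2 0.3 0.6]
[0.999 0.044 0.005] [-0.03   0.761 -0.648]
```

Request:
{"method": "move_arm", "body": {
  "plan": [
    {"travel":[-0.2,0,-3],"turn":[0,0,0]},
    {"travel":[-0.3,0,-6],"turn":[0,0,0]},
    {"travel":[-0.3,0,-9],"turn":[0,0,0]},
    {"travel":[-0.3,0,-11.3],"turn":[0,0,0]},
    {"travel":[-0.3,1,-11.4],"turn":[0,0,0]},
    {"travel":[-0.3,3,-11.4],"turn":[0,0,0]},
    {"travel":[-0.3,5,-11.4],"turn":[0,0,0]},
    {"travel":[-0.3,7,-11.4],"turn":[0,0,0]},
    {"travel":[-0.3,8,-11.4],"turn":[0,0,0]},
    {"travel":[-0.3,9,-11.4],"turn":[0,0,0]},
    {"travel":[-0.3,9,-11.4],"turn":[0,0,0]}
  ]
}}

```text
time_s: 7.83
position: [0.4779, -0.2612, 0.0478]
orientation: [0.626, 0.656, 0.292, -0.303]
wrist_force: [0.6, -0.3, -0.8]
gripper_width: -0.0001
grip_force: 0.0
```

```bash
python3 st.py; python3 - <<'E'
from h import *
a=snap('side','s2.png')[240:380,230:430];cv2.imwrite('pics/c5.png',cv2.resize(a,(800,560),interpolation=cv2.INTER_CUBIC)[:,:,::-1])
E
```

```text
7.8333 [ 0.4779 -0.2612  0.0478] [-0.923  0.796  1.345  0.458  1.751 -1.067] [ 0.6 -0.3 -0.8]
[0.999 0.045 0.004] [-0.032  0.763 -0.646]
```

View pics/c5.png

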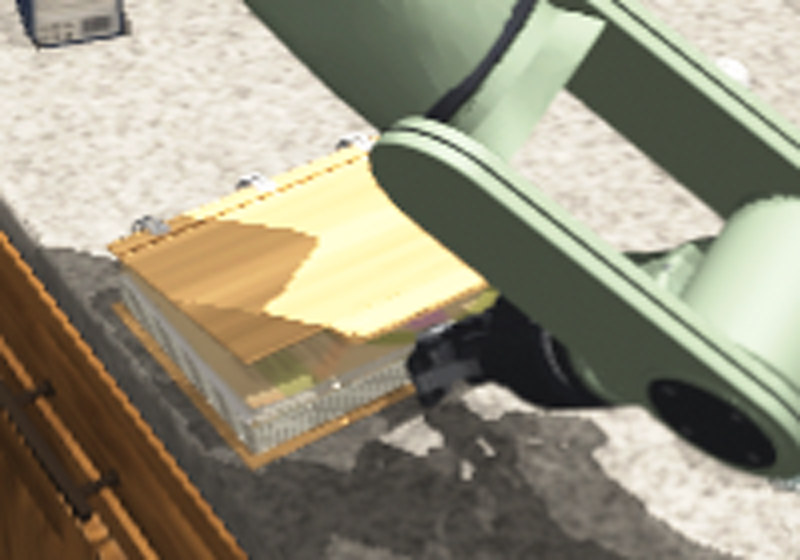

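The tip is just under the tab beside the page edge, with no contact yet (forces about 0). Next I'll compute the turning arc.

```bash
cat > arc.py <<'E'
from h import *
from scipy.spatial.transform import Rotation as Ro
p=[.4696,-.0868,.04,.18]
ex=np.array([np.cos(.04),np.sin(.04),0]);ey=np.array([-np.sin(.04),np.cos(.04),0]);ez=np.array([0,0,1])
def T(a,phi):
    d=np.sin(phi)*ey-np.cos(phi)*ez;u=np.cos(phi)*ey+np.sin(phi)*ez
    th=np.pi/2-phi
    if a<th: C=np.array(leafpt(p,0.005,.187,.018,a))+d*.016
    else: C=np.array(leafpt(p,0.005,.172,.018,a))
    return C-.011*u
def show(As,Phis,s0=None):
    st=robot.get_state();p0=np.array(st['position']) if s0 is None else np.array(s0)
    for a,f in zip(As,Phis): print(round(a,2),round(f,2),((T(a,f)-p0)*100).round(1))
if __name__=='__main__':
    As=np.r_[np.arange(.2,1.6,.1),np.arange(1.6,3.01,.1),3.05,3.1,3.14,3.2]
    show(As,np.interp(As,[0,.5,1.3],[.87,.87,0]))
E
python3 arc.py
```

```text
0.2 0.87 [0.4 0.1 1.4]
0.3 0.87 [0.4 0.8 3.1]
0.4 0.87 [0.3 1.6 4.8]
0.5 0.87 [0.3 2.6 6.4]
0.6 0.76 [0.2 3.5 7.9]
0.7 0.65 [0.2 4.5 9.3]
0.8 0.54 [ 0.2  5.7 10.5]
0.9 0.43 [ 0.1  7.  11.6]
1.0 0.33 [ 0.   8.5 12.6]
1.1 0.22 [-0.  10.  13.4]
1.2 0.11 [-0.1 11.6 14.1]
1.3 0.0 [-0.1 13.2 14.7]
1.4 0.0 [-0.2 15.1 14.9]
1.5 0.0 [-0.3 17.  14.9]
1.6 0.0 [-0.4 18.8 14.9]
1.7 0.0 [-0.4 20.5 14.6]
1.8 0.0 [-0.5 22.1 14.1]
1.9 0.0 [-0.6 23.7 13.5]
2.0 0.0 [-0.6 25.3 12.7]
2.1 0.0 [-0.7 26.7 11.7]
2.2 0.0 [-0.7 28.  10.6]
2.3 0.0 [-0.8 29.3  9.4]
2.4 0.0 [-0.8 30.4  8.1]
2.5 0.0 [-0.9 31.3  6.6]
2.6 0.0 [-0.9 32.1  5.1]
2.7 0.0 [-0.9 32.8  3.5]
2.8 0.0 [-0.9 33.3  1.8]
2.9 0.0 [-1.  33.6  0.1]
3.0 0.0 [-1.  33.7 -1.6]
3.05 0.0 [-1.  33.8 -2.5]
3.1 0.0 [-1.  33.7 -3.3]
3.14 0.0 [-1.  33.7 -4. ]
3.2 0.0 [-1.  33.5 -5. ]
```

Request:
{"method": "move_arm", "body": {
  "plan": [
    {"travel":[0,0,0.7],"turn":[0,0,0]},
    {"travel":[0,0.1,1.4],"turn":[0,0,0]},
    {"travel":[0,0.5,2.3],"turn":[0,0,0]},
    {"travel":[0,0.8,3.1],"turn":[0,0,0]},
    {"travel":[0,1.2,4.0],"turn":[0,0,0]},
    {"travel":[0,1.6,4.8],"turn":[0,0,0]},
    {"travel":[0,2.1,5.6],"turn":[0,0,0]},
    {"travel":[0,2.6,6.4],"turn":[0,0,0]},
    {"travel":[0,3.0,7.2],"turn":[-0.05,-0.002,0]},
    {"travel":[0,3.5,7.9],"turn":[-0.11,-0.005,0]}
  ]
}}

```text
time_s: 8.72
position: [0.4766, -0.2273, 0.1246]
orientation: [0.643, 0.67, 0.257, -0.267]
wrist_force: [-1.1, -2.6, 0.3]
gripper_width: -0.0001
grip_force: 1.0
```

```bash
python3 st.py; python3 - <<'E'
from h import *
a=snap('side','s3.png')[180:380,220:440];b=snap('top','t3.png')[200:360,280:480]
cv2.imwrite('pics/c6.png',np.hstack([cv2.resize(a,(440,400)),cv2.resize(cv2.copyMakeBorder(b,0,40,0,0,0),(360,400)) if 0 else cv2.copyMakeBorder(cv2.resize(b,(360,288)),0,112,0,0,0)])[:,:,::-1])
E
```

```text
8.7167 [ 0.4766 -0.2273  0.1246] [-0.873  0.58   1.459  0.44   1.731 -0.987] [-1.1 -2.6  0.3]
[0.999 0.042 0.001] [-0.028  0.688 -0.725]
```

View pics/c6.png

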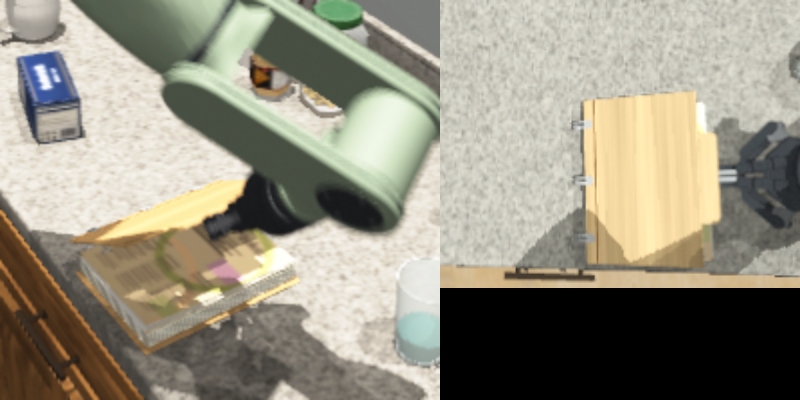

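The leaf is riding up on the fingertips at about 0.6 rad. I'll continue over the top.

Request:
{"method": "move_arm", "body": {
  "plan": [
    {"travel":[0,1.0,1.4],"turn":[-0.11,-0.004,0]},
    {"travel":[0,2.2,2.6],"turn":[-0.22,-0.009,0]},
    {"travel":[-0.1,3.5,3.7],"turn":[-0.33,-0.013,0]},
    {"travel":[-0.1,5.0,4.7],"turn":[-0.43,-0.017,0]},
    {"travel":[-0.1,6.5,5.5],"turn":[-0.54,-0.022,0]},
    {"travel":[-0.2,8.1,6.2],"turn":[-0.65,-0.026,0]},
    {"travel":[-0.2,9.7,6.8],"turn":[-0.76,-0.03,0]},
    {"travel":[-0.3,11.6,7.0],"turn":[-0.76,-0.03,0]},
    {"travel":[-0.4,13.5,7.0],"turn":[-0.76,-0.03,0]},
    {"travel":[-0.5,15.3,7.0],"turn":[-0.76,-0.03,0]}
  ]
}}

```text
time_s: 9.65
position: [0.4717, -0.0727, 0.1949]
orientation: [0.691, 0.723, 0.0, -0.001]
wrist_force: [0.8, -0.4, -0.9]
gripper_width: -0.0001
grip_force: 0.7
```

```bash
python3 st.py; python3 - <<'E'
from h import *
a=snap('side','s4.png')[120:380,180:440];b=snap('top','t4.png')[200:360,240:440]
cv2.imwrite('pics/c7.png',np.hstack([cv2.resize(a,(400,400)),cv2.copyMakeBorder(cv2.resize(b,(400,320)),0,80,0,0,0)])[:,:,::-1])
E
```

```text
9.65 [ 0.4717 -0.0727  0.1949] [-3.350e-01  3.200e-02  1.814e+00  1.000e-03  1.297e+00 -3.800e-01] [ 0.8 -0.4 -0.9]
[ 0.999  0.044 -0.001] [-0.001  0.001 -1.   ]
```

View pics/c7.png

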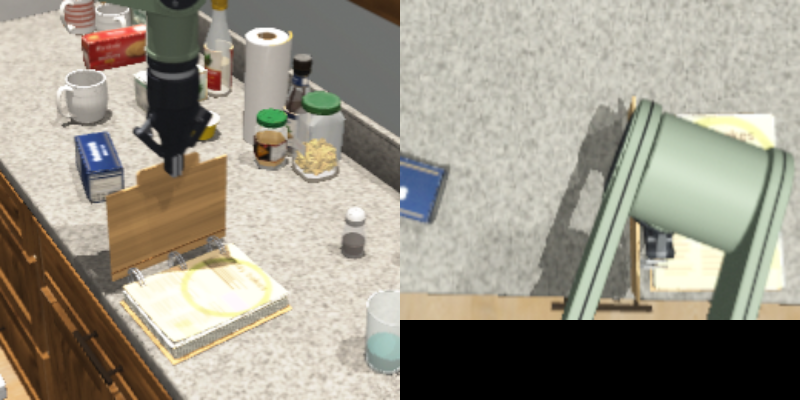

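The leaf is upright with the fingertip behind the tab. I'll carry on down the other side.

Request:
{"method": "move_arm", "body": {
  "plan": [
    {"travel":[0,1.7,-0.3],"turn":[0,0,0]},
    {"travel":[-0.1,3.3,-0.8],"turn":[0,0,0]},
    {"travel":[-0.2,4.9,-1.4],"turn":[0,0,0]},
    {"travel":[-0.2,6.5,-2.2],"turn":[0,0,0]},
    {"travel":[-0.3,7.9,-3.2],"turn":[0,0,0]},
    {"travel":[-0.3,9.2,-4.3],"turn":[0,0,0]},
    {"travel":[-0.4,10.5,-5.5],"turn":[0,0,0]},
    {"travel":[-0.4,11.6,-6.8],"turn":[0,0,0]},
    {"travel":[-0.5,12.5,-8.3],"turn":[0,0,0]},
    {"travel":[-0.5,13.3,-9.8],"turn":[0,0,0]},
    {"travel":[-0.5,14.0,-11.4],"turn":[0,0,0]},
    {"travel":[-0.5,14.5,-13.1],"turn":[0,0,0]}
  ]
}}

```text
time_s: 10.75
position: [0.4669, 0.0703, 0.0629]
orientation: [0.692, 0.722, -0.0, -0.001]
wrist_force: [0.1, -0.1, 0.4]
gripper_width: 0.0001
grip_force: 0.3
```

```bash
python3 st.py
```

```text
10.75 [0.4669 0.0703 0.0629] [-3.500e-02  2.100e-01  1.930e+00  1.000e-03  1.003e+00 -7.800e-02] [ 0.1 -0.1  0.4]
[ 0.999  0.043 -0.002] [-0.002  0.001 -1.   ]
```

Request:
{"method": "move_arm", "body": {
  "plan": [
    {"travel":[0,0.2,-0.9],"turn":[0,0,0]},
    {"travel":[0,0.3,-1.8],"turn":[0,0,0]},
    {"travel":[0,0.4,-2.6],"turn":[0,0,0]},
    {"travel":[0,0.4,-3.4],"turn":[0,0,0]},
    {"travel":[0,0.4,-4.1],"turn":[0,0,0]},
    {"travel":[0,0.4,-4.7],"turn":[0,0,0]},
    {"travel":[0,0.4,-5.1],"turn":[0,0,0]},
    {"travel":[0,0.4,-5.4],"turn":[0,0,0]},
    {"travel":[0,0.4,-5.4],"turn":[0,0,0]}
  ]
}}

```text
time_s: 11.5
position: [0.4669, 0.0742, 0.0095]
orientation: [0.692, 0.722, -0.0, -0.0]
wrist_force: [-0.1, -0.6, 0.7]
gripper_width: 0.0002
grip_force: 0.0
```

Request:
{"method": "move_arm", "body": {
  "plan": [
    {"travel":[0,0,-0.1],"turn":[0,0,0]},
    {"travel":[0,0,-0.2],"turn":[0,0,0]},
    {"travel":[0,0,-0.3],"turn":[0,0,0]},
    {"travel":[0,0,-0.3],"turn":[0,0,0]}
  ]
}}

```text
time_s: 11.83
position: [0.4674, 0.0743, 0.0071]
orientation: [0.692, 0.722, 0.0, 0.0]
wrist_force: [0.7, 0.3, 0.4]
gripper_width: -0.0
grip_force: 0.0
```

Request:
{"method": "move_arm", "body": {
  "plan": [
    {"travel":[0,0,-0.1],"turn":[0,0,0]},
    {"travel":[0,0,-0.2],"turn":[0,0,0]},
    {"travel":[0,0,-0.2],"turn":[0,0,0]}
  ]
}}

```text
time_s: 12.08
position: [0.4676, 0.0743, 0.0068]
orientation: [0.692, 0.722, -0.0, -0.0]
wrist_force: [-5.4, 0.4, 15.7]
gripper_width: 0.0001
grip_force: 8.2
```

Firm contact at 16 N with z at 6.8 mm means the leaf is at its stop. I'll lift straight off and check.

Request:
{"method": "move_arm", "body": {
  "plan": [
    {"travel":[0,0,0.5],"turn":[0,0,0]},
    {"travel":[0,0,2],"turn":[0,0,0]},
    {"travel":[0,0,5],"turn":[0,0,0]},
    {"travel":[0,0,9],"turn":[0,0,0]},
    {"travel":[0,0,13],"turn":[0,0,0]},
    {"travel":[0,0,17],"turn":[0,0,0]},
    {"travel":[0,0,20],"turn":[0,0,0]},
    {"travel":[0,0,20],"turn":[0,0,0]}
  ]
}}

```text
time_s: 12.75
position: [0.4723, 0.0744, 0.213]
orientation: [0.692, 0.722, 0.005, 0.006]
wrist_force: [1.4, -0.0, 0.2]
gripper_width: 0.0003
grip_force: 0.0
```

```bash
python3 st.py; python3 - <<'E'
from h import *
a=snap('side','s5.png')[150:370,180:400];cv2.imwrite('pics/c8.png',cv2.resize(a,(600,600),interpolation=cv2.INTER_CUBIC)[:,:,::-1])
E
```

```text
12.75 [0.4723 0.0744 0.213 ] [-0.025  0.004  1.804  0.     1.318 -0.069] [ 1.4 -0.   0.2]
[0.999 0.044 0.016] [ 0.016 -0.    -1.   ]
```

View pics/c8.png

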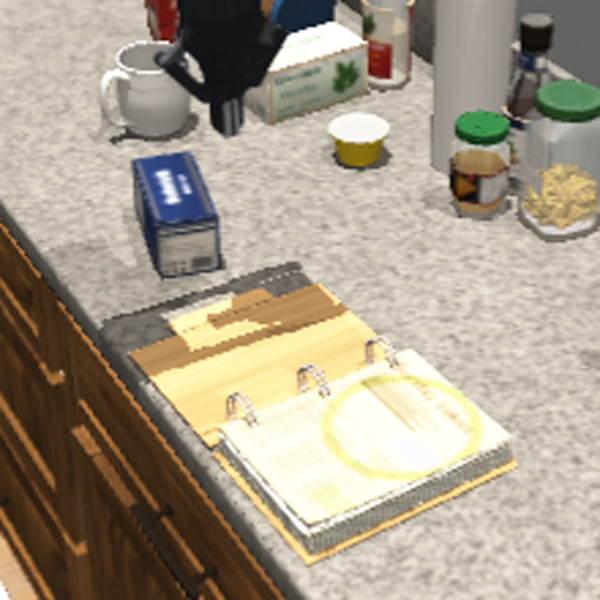

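The leaf is over on the free side and the box stands upright. The dark strip behind it could be its shadow or a remaining gap, so I'll check the angle.

```bash
python3 - <<'E'
from h import *
p=[.4696,-.0868,.04,.18]
for a in(2.9,3.0,3.07,3.14):
    P=[leafpt(p,x,s,.018,a) for x,s in((-.108,.163),(.108,.163),(-.055,.187),(.055,.187))]
    print(a,((proj('side',P)-[180,150])*600/220).round(0).tolist())
E
```

```text
2.9 [[123.0, 320.0], [317.0, 250.0], [162.0, 285.0], [260.0, 250.0]]
3.0 [[124.0, 333.0], [317.0, 263.0], [162.0, 300.0], [260.0, 265.0]]
3.07 [[125.0, 342.0], [317.0, 272.0], [163.0, 310.0], [260.0, 275.0]]
3.14 [[126.0, 352.0], [317.0, 281.0], [164.0, 322.0], [261.0, 286.0]]
```

The corners match 3.14 rad, so the leaf is flat and the strip is only shadow. I'll hand it in.

```bash
python3 -c "
from workcell import robot
print(robot.finish_job())"
```

```text
the job is handed in; nothing more can be done
None
```

I pushed the tea box clear and it still stands upright; the leaf is turned over its rings and lies flat (about 3.14 rad by the camera), and the job is handed in, though no verdict came back.

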